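# Switch on the test bench in its start-up order

### The job

Switch on the test bench with the four grey switch boxes standing on it: with the fingertips, lightly press down the large round mushroom button (earth), then the square button (fan), then the long narrow bar button (board supply), each well over half way so that it stays down. Leave the small round button (alarm) up. Only press: do not lift, tip or shove the boxes, do not lean hard on them, and leave everything else on the bench where it is.

Things in the scene. Friction and masses are not known exactly. Their poses are not given: they have to be found in the camera images.
- mushroom_box: Grey switch box, 72 x 72 x 40 mm, 0.7 kg, standing loose on four rubber feet; on its lid sits the large round mushroom-head button, 40 mm in diameter with a slightly domed top on a thinner neck. Origin: centre of the underside; z up. All four boxes look alike but for the button, and stand in any order.
- mushroom_top (a point): Centre of the top face of the black large round mushroom-head button, 40 mm in diameter with a slightly domed top on a thinner neck (on mushroom_box). With the button fully up it is 26 mm above the box lid, 66 mm above the bench. It goes down with the button; rubber under the cap (2.5 N per mm, up to 6 mm) lets it give about 1 mm more than mushroom_key while pressed.
- mushroom_key (a joint): How far the mushroom button is pressed, m: 0 up, 0.012 fully down; starts at 0 to 0.001. No return spring: it slides against about 2.5 N of friction and stays where it is left. From 0.006 it is on.
- square_box: Grey switch box, 72 x 72 x 40 mm, 0.7 kg, standing loose on four rubber feet; on its lid sits the square button, 26 x 26 mm. Origin: centre of the underside; z up. All four boxes look alike but for the button, and stand in any order.
- square_top (a point): Centre of the top face of the black square button, 26 x 26 mm (on square_box). With the button fully up it is 26 mm above the box lid, 66 mm above the bench. It goes down with the button; rubber under the cap (2.5 N per mm, up to 6 mm) lets it give about 1 mm more than square_key while pressed.
- square_key (a joint): How far the square button is pressed, m: 0 up, 0.012 fully down; starts at 0 to 0.001. No return spring: it slides against about 2.5 N of friction and stays where it is left. From 0.006 it is on.
- bar_box: Grey switch box, 72 x 72 x 40 mm, 0.7 kg, standing loose on four rubber feet; on its lid sits the long narrow bar-shaped button, 12 mm along the box's x by 46 mm along its y. Origin: centre of the underside; z up. All four boxes look alike but for the button, and stand in any order.
- bar_top (a point): Centre of the top face of the black long narrow bar-shaped button, 12 mm along the box's x by 46 mm along its y (on bar_box). With the button fully up it is 26 mm above the box lid, 66 mm above the bench. It goes down with the button; rubber under the cap (2.5 N per mm, up to 6 mm) lets it give about 1 mm more than bar_key while pressed.
- bar_key (a joint): How far the bar button is pressed, m: 0 up, 0.012 fully down; starts at 0 to 0.001. No return spring: it slides against about 2.5 N of friction and stays where it is left. From 0.006 it is on.
- small_box: Grey switch box, 72 x 72 x 40 mm, 0.7 kg, standing loose on four rubber feet; on its lid sits the small round button, 16 mm in diameter, the one to leave alone. Origin: centre of the underside; z up. All four boxes look alike but for the button, and stand in any order.
- small_top (a point): Centre of the top face of the black small round button, 16 mm in diameter, the one to leave alone (on small_box). With the button fully up it is 26 mm above the box lid, 66 mm above the bench. It goes down with the button; rubber under the cap (2.5 N per mm, up to 6 mm) lets it give about 1 mm more than small_key while pressed.
- small_key (a joint): How far the small button is pressed, m: 0 up, 0.012 fully down; starts at 0 to 0.001. No return spring: it slides against about 2.5 N of friction and stays where it is left. From 0.006 it is on.
- battery: Spare cell lying on the bench, 14 x 50 x 14 mm. Origin: underside centre. A bystander.
- wick_bobbin: Flat bobbin of copper wick, 45 mm across, 10 mm high. Origin: underside centre. A bystander.
- relay_board: Small green relay board, 34 x 50 x 14 mm. Origin: underside centre. A bystander.
- jar: Glass wash jar, 69 x 91 x 115 mm with a stick in it. Origin: under its middle. A bystander.
- desolder_pump: Blue desoldering pump lying on the bench, 24 x 171 x 23 mm. Origin: underside centre. A bystander.
- tip_cleaner: Tip cleaner cup with brass wool, 76 mm across, 42 mm high. Origin: underside centre. A bystander.
Things that resemble listed ones, but are neither listed nor needed, are in the scene too. What is shaped like the bar_box but green is not meant.

How it is judged (in metres and radians):
On the way, in this order (a step that is already met when the one before it is completed fails the run):
1. the large mushroom button is pressed on (value of joint mushroom_key above 0.006 m), for 0.2 s.
2. then the square button is pressed on (value of joint square_key above 0.006 m), for 0.2 s.
3. then the bar button is pressed on (value of joint bar_key above 0.006 m), for 0.2 s.
At the end, for the whole second after the job is handed in: The mushroom, square and bar buttons are each down by more than 6 mm of their 12 mm, the small round button by less than 3 mm; the four boxes stand level, still and within 20 mm of where they stood, and so do the other things (value of joint each of mushroom_key, square_key, bar_key above 0.006 m and value of joint small_key below 0.003 m and distance of each of mushroom_box, square_box, bar_box, small_box, battery, wick_bobbin, relay_board, jar, desolder_pump, tip_cleaner from where it was at the start of the episode below 0.02 m and angle between each of mushroom_box, square_box, bar_box, small_box's own z axis and vertical below 0.1 rad and linear speed of each of mushroom_box, square_box, bar_box, small_box below 0.01 m/s); the robot touches nothing.
It fails at once if a button is pressed before the one that comes before it is on ((value of joint square_key above 0.003 m and value of joint mushroom_key below 0.006 m) or (value of joint bar_key above 0.003 m and value of joint square_key below 0.006 m)).
It fails at once if the small round button is pressed (value of joint small_key above 0.003 m).
It fails at once if a switch box is pressed or squeezed hard (over 25 N) (contact force between any of the arm, the fingers and mushroom_box above 25 N or contact force between any of the arm, the fingers and square_box above 25 N or contact force between any of the arm, the fingers and bar_box above 25 N or contact force between any of the arm, the fingers and small_box above 25 N).
It fails at once if a switch box is lifted, tipped or shoved by more than 20 mm (distance of any of mushroom_box, square_box, bar_box, small_box from where it was at the start of the episode above 0.02 m or height (world z) of any of mushroom_box, square_box, bar_box, small_box above 0.008 m or angle between any of mushroom_box, square_box, bar_box, small_box's own z axis and vertical above 0.15 rad).
It fails at once if another thing on the bench is lifted or displaced by more than 20 mm (distance of any of battery, wick_bobbin, relay_board, jar, desolder_pump, tip_cleaner from where it was at the start of the episode above 0.02 m).
It also fails if it takes over 48 s, if anything falls off the work surface, if the arm or the gripper's body presses on something with over 40 N, if the wrist force passes 120 N, or if a joint passes its speed limit or range.

### The arm

A 6-joint arm with a two-finger parallel gripper is mounted at the origin on a cart in front of the work surface, level with it; the furniture and walls round the work are solid. World frame = base frame: x ahead of the robot, y to its left, z up, the work surface at z = 0. Lengths are in mm, angles in rad, forces in N, time in s.
With the tool pointing down it reaches from about 350 to 775 mm from the base axis. Payload 7.3 kg.
Tool frame: the origin (TCP) lies between the finger pads; the fingertips stand 14 mm ahead of it and the grasp point (between the pads) lies 5 mm behind it; z points along the fingers, y is the line along which they close (so a half turn about z gives the same grasp; the last joint's range is limited). The gripper opens to 92 mm and grips with 3 to 60 N. Pads are 19 mm wide; open, the fingers measure 130 mm over their backs; the gripper's body (75 mm by 190 mm) begins 47 mm behind the grasp point.
Start: joints at [1.028, 0.342, 1.524, -0, 1.275, -0.146], TCP at [202.883, 484.233, 240.741] pointing down, gripper open.
Joint ranges: [-2.53, 2.53], [-0.77, 2.02], [0.04, 2.7], [-1, 4.14], [0.28, 2.66], [-3.11, 3.11]. Speed limits (rad/s): [2.57, 2.57, 3.14, 3.14, 3.14, 3.14].

### API

Orientations are given as [roll, pitch, yaw] about the fixed x, y, z axes, in that order (R = Rz(yaw) Ry(pitch) Rx(roll)).
In Python, from plant import get_obs, cams, close_job gives the robot as it stands. The module is installed in compiled form; this text tells all that it offers.
- The arm moves only by the shell command python3 -m creep 'ROWS'. ROWS is JSON, a list of rows, each an object of numbers: "hand": the opening, from 0 (shut) to 1 (fully open); "tx", "ty", "tz": the shift along the tool's x, y, z in m; "spin": the turn about the tool's z in degrees. In form: [{"hand": .., "tx": .., "ty": .., "tz": .., "spin": ..}, ...]. A call has 1 to 5 rows; each row shifts and turns the commanded pose from where the row before left it, along the tool's axes as they then stand; what a row does not reach is not made up. A row lasts 1/8 s, in which the tool goes at most 62.5 mm and 10.7 degrees, less where a joint would pass 70% of its speed; a pose out of reach is approached as far as the arm can. A call is refused whole if a number of a shift passes 0.0625 or a number of a turn 10.7, either way. A call with a gripper value outside its range is refused whole. The fingers move at their own pace and stop on an object; the grip force is fixed at half the most. Time passes only in rows, so rows that do not move let the fingers close. It gives the time, the measured TCP pose, the force, the opening and the grip force at its end, in the units of the state.
- get_obs(): the state, without advancing time (a new reading comes with each control period).
- cams.capture(name): name is "side" or "top"; returns a dict with "color" (480x640x3 uint8, red, green, blue), "K" (3x3 intrinsics, pixels), "R" (3x3) and "t" (3): a world point X has camera coordinates R X + t. Camera axes: x right, y down, z forward; pixel columns grow to the right and rows downward; lengths in mm; the calibration is good to about 2 mm. A picture is of the moment at which its call begins. There is no depth.
- close_job(): hands the job in; it is judged then, once.
The state is a dict: "time": time; "joint_positions": joint angles; "dq": joint speeds; "tau": joint torques, N m; "tool_pos": TCP position; "tcp_rot": TCP orientation; "contact_force": force on the tool from outside, world axes, zero at the start; "moment": the same for the moment, N m; "grip_width": finger opening in mm; "finger_force": force on a finger pad.
Only numpy, scipy, OpenCV 4.12 (cv2) and the standard library are available. Lean on these libraries where they do the work, as an engineer would, in place of code of your own. Each camera call takes 0.05 s, during which the arm holds its last target. There are 200 camera calls.

## Working session

There is one attempt and no reset: what is moved stays moved. The work goes in short steps, Python scripts to look and compute and a shell command to move; the robot and the scene stay as the last step left them, time stands still between calls to the robot, and variables do not carry over. Pictures are saved under pics/ and viewed, at most 10 in all, crops included, and the job is handed in when it is done.

```bash
mkdir -p pics; python3 - <<'E'
from plant import get_obs, cams
import cv2
for n in("top","side"):
    c=cams.capture(n); cv2.imwrite(f"pics/{n}0.png",c["color"][:,:,::-1]); print(n,c["K"].tolist(),c["R"].round(4).tolist(),c["t"].round(1).tolist())
o=get_obs(); print(o)
E
```

```text
top [[539.3403200611083, 0.0, 322.8984352462532], [0.0, 539.3403200611083, 237.40519119110743], [0.0, 0.0, 1.0]] [[-0.0143, -0.9999, -0.0079], [-0.995, 0.015, -0.0985], [0.0986, 0.0065, -0.9951]] [88.9, 616.0, 1057.2]
side [[471.2663967923209, 0.0, 324.3229670842706], [0.0, 471.2663967923209, 238.47606386670574], [0.0, 0.0, 1.0]] [[-0.9502, -0.3114, 0.0101], [-0.1289, 0.3636, -0.9226], [0.2836, -0.878, -0.3856]] [585.4, 116.1, 754.7]
{'time': 0.1, 'joint_positions': array([ 1.02799213e+00,  3.42673366e-01,  1.52490831e+00,  1.56476768e-05,
        1.27541350e+00, -1.46006060e-01]), 'dq': array([ 0.00038809, -0.00201685, -0.0015961 ,  0.0005796 , -0.00141136,
        0.00134211]), 'tau': array([ 7.60205112e-04, -4.32005632e+01, -2.44692260e+01,  7.18242559e-02,
        5.25987719e-02, -7.71590885e-05]), 'tool_pos': array([202.6952334 , 483.92285185, 240.10850852]), 'tcp_rot': array([-3.14020724e+00, -2.18853608e-04,  2.74478980e+00]), 'contact_force': array([-0.2660567 , -0.71580504,  0.57646735]), 'moment': array([ 0.01419313, -0.00286148,  0.00343179]), 'finger_force': 0.0, 'grip_width': 91.59151353207957}
```

View pics/top0.png

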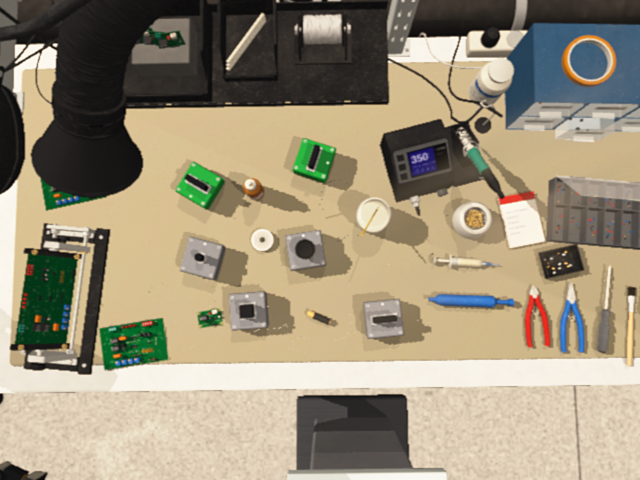

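View pics/side0.png

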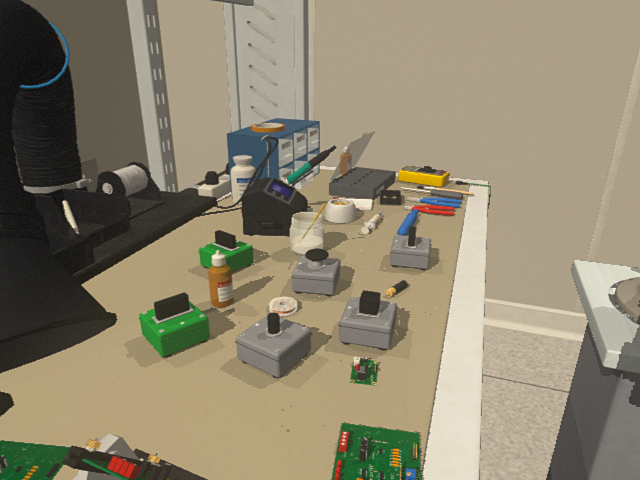

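The top view shows the grey boxes: mushroom (305,249), square (247,311), bar (385,318) and small round (203,258). The decoys are two green bar boxes at (200,185) and (315,158). A black hood hangs at (90,170), and the jar at (372,215) is near the mushroom. The side view has the same buttons at mushroom (317,256), square (370,300), bar (411,236) and small (273,322). Next is one enlarged crop to confirm these choices.

```bash
python3 - <<'E'
import cv2,numpy as np
a=cv2.imread("pics/top0.png")[225:345,170:410]; b=cv2.imread("pics/side0.png")[220:345,235:445]
A=cv2.resize(a,None,fx=3.2,fy=3.2,interpolation=cv2.INTER_CUBIC)[:,:768]
B=cv2.resize(b,None,fx=1.6,fy=1.6,interpolation=cv2.INTER_CUBIC)
im=np.zeros((A.shape[0]+B.shape[0],768,3),np.uint8); im[:A.shape[0]]=A; im[A.shape[0]:,:B.shape[1]]=B
cv2.imwrite("pics/crop.png",im); print(im.shape)
E
```

```text
(584, 768, 3)
```

View pics/crop.png

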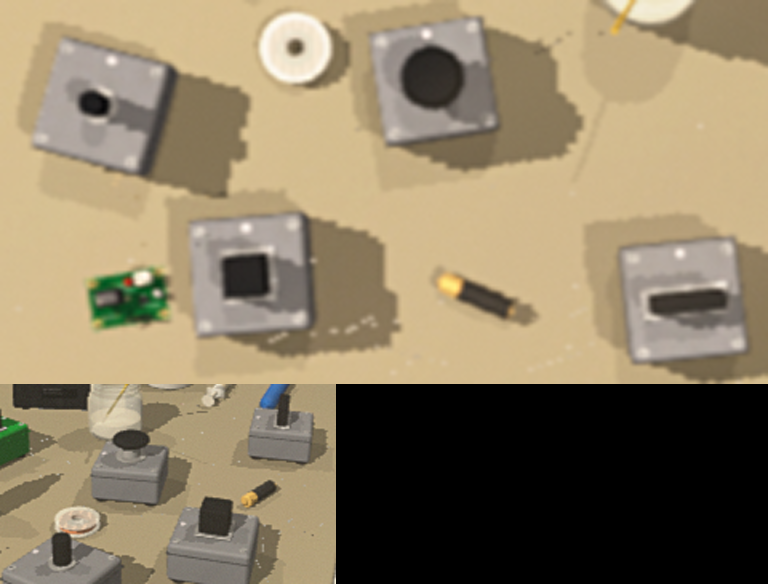

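The crop confirms the choice: mushroom at (432,76), square at (245,276), bar at (688,300) and small at (95,102), all on grey boxes.

```bash
cat > h.py <<'E'
import numpy as np
from plant import get_obs, cams
def ray(c,uv,z):
    d=c["R"].T@np.linalg.inv(c["K"])@[*uv,1]; o=-c["R"].T@c["t"]
    return (o+d*(z-o[2])/d[2])
def proj(c,X):
    p=c["K"]@(c["R"]@np.array(X,float)+c["t"]); return (p[:2]/p[2]).round(1)
def to(x,y,z):
    o=get_obs(); from scipy.spatial.transform import Rotation as Ro
    R=Ro.from_euler("xyz",o["tcp_rot"]).as_matrix()
    print("tool",o["tool_pos"].round(1),o["tcp_rot"].round(3),"shift mm",(R.T@(np.array([x,y,z])-o["tool_pos"])).round(1),"F",o["contact_force"].round(1),"t",o["time"],"w",o["grip_width"].round(1))
E
python3 - <<'E'
from h import *
t=cams.capture("top");s=cams.capture("side")
for n,a,z in(("mush",(305,248.8),66),("sq",(246.6,311),66),("bar",(385,318.6),66),("small",(199.7,257),66),("jar",(372,215),100)):
    X=ray(t,a,z); print(n,X.round(1),"side px",proj(s,X))
to(*ray(t,(305,248.8),66)[:2],150)
E
```

```text
mush [592.  114.8  66. ] side px [317.1 250.7]
sq [473.4 228.7  66. ] side px [370.6 293.5]
bar [455.2 -37.5  66. ] side px [411.7 229.5]
small [579.  320.1  66. ] side px [275.3 313.1]
jar [651.6 -14.3 100. ] side px [309.7 204.8]Traceback (most recent call last):
  File "<stdin>", line 5, in <module>
  File "h.py", line 11, in to
    print("tool",o["tool_pos"].round(1),o["tcp_rot"].round(3),"shift mm",(R.T@(np.array([x,y,z])-o["tool_pos"])).round(1),"F",o["contact_force"].round(1),"t",o["time"],"w",o["grip_width"].round(1))
                                                                                                                                                                            ^^^^^^^^^^^^^^^^^^^^^
AttributeError: 'float' object has no attribute 'round'
```

```bash
sed -i 's/o\["grip_width"\].round(1)/round(o["grip_width"],1)/' h.py; python3 -c "
from h import *
to(592,115,160)"
```

```text
tool [202.8 484.1 240.3] [-3.141 -0.     2.745] shift mm [-501.6 -189.9   80.4] F [ 0.  -0.6  0.1] t 0.2 w 91.8
```

```bash
python3 -m creep '[{"hand":0,"tx":-0.03,"ty":-0.011,"tz":0,"spin":0},{"hand":0,"tx":-0.05,"ty":-0.019,"tz":0,"spin":0},{"hand":0,"tx":-0.05,"ty":-0.019,"tz":0,"spin":0},{"hand":0,"tx":-0.05,"ty":-0.019,"tz":0,"spin":0},{"hand":0,"tx":-0.05,"ty":-0.019,"tz":0,"spin":0}]'
python3 -c "
from h import *
to(592,115,160)"
```

```text
time: 0.82
tool_pos: [382.4, 313.8, 240.7]
tcp_rot: [3.141, -0.0, 2.745]
contact_force: [0.1, 0.2, 0.9]
grip_width: 46.6
finger_force: 0.0
tool [382.4 313.8 240.7] [ 3.141 -0.     2.745] shift mm [-270.1 -102.4   80.7] F [0.1 0.2 0.9] t 0.825 w 46.6
```

```bash
python3 -m creep '[{"hand":0,"tx":-0.055,"ty":-0.021,"tz":0,"spin":0},{"hand":0,"tx":-0.055,"ty":-0.021,"tz":0,"spin":0},{"hand":0,"tx":-0.055,"ty":-0.021,"tz":0.02,"spin":0},{"hand":0,"tx":-0.055,"ty":-0.021,"tz":0.02,"spin":0},{"hand":0,"tx":-0.05,"ty":-0.0184,"tz":0.02,"spin":0}]'
python3 -m creep '[{"hand":0,"tx":0,"ty":0,"tz":0.02,"spin":0},{"hand":0,"tx":0,"ty":0,"tz":0.02,"spin":0},{"hand":0,"tx":0,"ty":0,"tz":0,"spin":0}]'
python3 - <<'E'
from h import *
import cv2
to(592,115,70)
t=cams.capture("top");s=cams.capture("side")
b=cv2.resize(s["color"][170:320,230:430],None,fx=4,fy=4)[:,:,::-1]; cv2.imwrite("pics/s1.png",b)
E
```

```text
time: 1.45
tool_pos: [592.1, 114.6, 179.9]
tcp_rot: [3.141, -0.0, 2.744]
contact_force: [0.7, 0.7, -0.5]
grip_width: 0.7
finger_force: 0.0
time: 1.82
tool_pos: [589.8, 116.1, 138.9]
tcp_rot: [-3.14, -0.004, 2.744]
contact_force: [-0.1, -1.0, 0.2]
grip_width: 0.5
finger_force: 0.0
tool [589.8 116.1 138.9] [-3.14  -0.004  2.744] shift mm [-2.7 -0.  68.9] F [-0.1 -1.   0.2] t 1.825 w 0.5
```

View pics/s1.png

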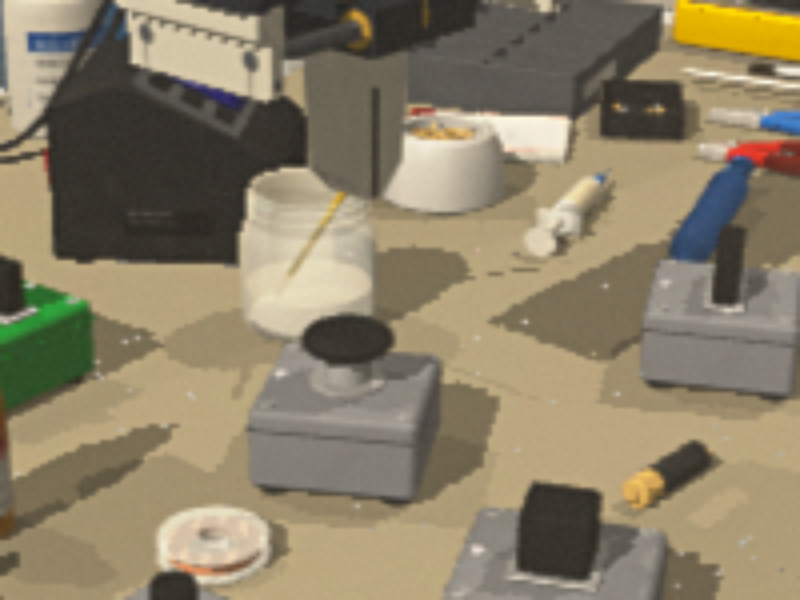

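The picture shows the closed fingertips at crop (357,195), squarely above the mushroom cap at (348,340) and clear of the jar. I'll lower now.

```bash
python3 -m creep '[{"hand":0,"tx":-0.001,"ty":0,"tz":0.02,"spin":0},{"hand":0,"tx":-0.001,"ty":0,"tz":0.02,"spin":0},{"hand":0,"tx":0,"ty":0,"tz":0.01,"spin":0},{"hand":0,"tx":0,"ty":0,"tz":0.004,"spin":0},{"hand":0,"tx":0,"ty":0,"tz":0,"spin":0}]'
python3 -m creep '[{"hand":0,"tx":0,"ty":0,"tz":0.002,"spin":0},{"hand":0,"tx":0,"ty":0,"tz":0.002,"spin":0},{"hand":0,"tx":0,"ty":0,"tz":0.002,"spin":0}]'
```

```text
time: 2.55
tool_pos: [593.0, 115.7, 87.3]
tcp_rot: [3.141, 0.001, 2.745]
contact_force: [-0.2, -0.6, -0.1]
grip_width: 0.5
finger_force: 0.0
time: 2.92
tool_pos: [592.8, 115.6, 80.8]
tcp_rot: [3.141, 0.0, 2.745]
contact_force: [0.2, -0.1, -0.6]
grip_width: 0.1
finger_force: 0.0
```

```bash
for i in 1; do python3 -m creep '[{"hand":0,"tx":0,"ty":0,"tz":0.002,"spin":0},{"hand":0,"tx":0,"ty":0,"tz":0.002,"spin":0},{"hand":0,"tx":0,"ty":0,"tz":0.0,"spin":0}]'; python3 -m creep '[{"hand":0,"tx":0,"ty":0,"tz":0.002,"spin":0},{"hand":0,"tx":0,"ty":0,"tz":0.002,"spin":0},{"hand":0,"tx":0,"ty":0,"tz":0,"spin":0}]'; done
```

```text
time: 3.3
tool_pos: [592.7, 115.6, 76.7]
tcp_rot: [3.141, 0.0, 2.745]
contact_force: [0.2, 0.3, 2.1]
grip_width: 0.2
finger_force: 0.8
time: 3.68
tool_pos: [592.7, 115.6, 72.6]
tcp_rot: [3.141, 0.0, 2.745]
contact_force: [-1.3, 0.2, 2.6]
grip_width: 0.5
finger_force: 0.8
```

```bash
python3 -m creep '[{"hand":0,"tx":0,"ty":0,"tz":0.002,"spin":0},{"hand":0,"tx":0,"ty":0,"tz":0.001,"spin":0},{"hand":0,"tx":0,"ty":0,"tz":0.0,"spin":0},{"hand":0,"tx":0,"ty":0,"tz":0,"spin":0},{"hand":0,"tx":0,"ty":0,"tz":0,"spin":0}]';  python3 -c "
from h import *
to(473.4,228.7,110)"
```

```text
time: 4.3
tool_pos: [592.7, 115.6, 69.7]
tcp_rot: [3.141, 0.0, 2.745]
contact_force: [-0.6, 0.6, 1.8]
grip_width: 0.4
finger_force: 0.8
tool [592.7 115.6  69.7] [3.141 0.    2.745] shift mm [153.8  58.3 -40.3] F [-0.6  0.6  1.8] t 4.3 w 0.4
```

```bash
python3 -m creep '[{"hand":0,"tx":0,"ty":0,"tz":-0.01,"spin":0},{"hand":0,"tx":0,"ty":0,"tz":-0.04,"spin":0},{"hand":0,"tx":0.05,"ty":0.019,"tz":-0.01,"spin":0},{"hand":0,"tx":0.052,"ty":0.02,"tz":0,"spin":0},{"hand":0,"tx":0.052,"ty":0.0193,"tz":0,"spin":0}]'
python3 -m creep '[{"hand":0,"tx":0,"ty":0,"tz":0.0,"spin":0},{"hand":0,"tx":0,"ty":0,"tz":0.0,"spin":0}]'
python3 - <<'E'
from h import *
import cv2
to(473.4,228.7,81)
t=cams.capture("top");s=cams.capture("side")
b=cv2.resize(s["color"][200:350,230:430],None,fx=4,fy=4)[:,:,::-1]; cv2.imwrite("pics/s2.png",b)
E
```

```text
time: 4.92
tool_pos: [472.1, 229.8, 130.5]
tcp_rot: [3.141, 0.001, 2.744]
contact_force: [0.5, 0.9, 0.4]
grip_width: 0.4
finger_force: 0.0
time: 5.18
tool_pos: [473.8, 228.9, 130.3]
tcp_rot: [3.141, 0.001, 2.746]
contact_force: [-0.3, 1.6, -0.9]
grip_width: 0.6
finger_force: 0.0
tool [473.8 228.9 130.3] [3.141e+00 1.000e-03 2.746e+00] shift mm [ 0.4 -0.3 49.3] F [-0.3  1.6 -0.9] t 5.175 w 0.6
```

View pics/s2.png

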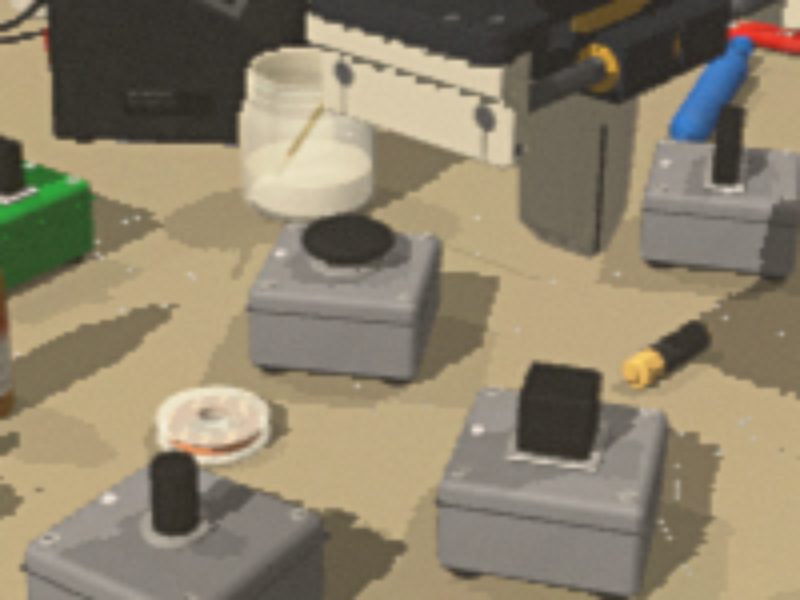

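The mushroom cap at crop (348,240) now sits visibly lower, and the fingertip at (575,250) is over the square button at (560,380). Pressing the square.

```bash
python3 -m creep '[{"hand":0,"tx":0,"ty":0,"tz":0.02,"spin":0},{"hand":0,"tx":0,"ty":0,"tz":0.02,"spin":0},{"hand":0,"tx":0,"ty":0,"tz":0.006,"spin":0},{"hand":0,"tx":0,"ty":0,"tz":0.003,"spin":0},{"hand":0,"tx":0,"ty":0,"tz":0,"spin":0}]'
python3 -m creep '[{"hand":0,"tx":0,"ty":0,"tz":0.002,"spin":0},{"hand":0,"tx":0,"ty":0,"tz":0.002,"spin":0},{"hand":0,"tx":0,"ty":0,"tz":0.002,"spin":0},{"hand":0,"tx":0,"ty":0,"tz":0,"spin":0}]'
```

```text
time: 5.9
tool_pos: [473.7, 228.7, 81.1]
tcp_rot: [3.141, 0.001, 2.744]
contact_force: [0.3, 1.2, 0.5]
grip_width: 0.1
finger_force: 0.0
time: 6.4
tool_pos: [473.6, 229.0, 74.9]
tcp_rot: [3.141, 0.001, 2.745]
contact_force: [1.0, -0.1, 2.1]
grip_width: 0.4
finger_force: 0.9
```

```bash
python3 -m creep '[{"hand":0,"tx":0,"ty":0,"tz":0.002,"spin":0},{"hand":0,"tx":0,"ty":0,"tz":0.002,"spin":0},{"hand":0,"tx":0,"ty":0,"tz":0.0015,"spin":0},{"hand":0,"tx":0,"ty":0,"tz":0,"spin":0},{"hand":0,"tx":0,"ty":0,"tz":0,"spin":0}]';  python3 -c "
from h import *
to(455.2,-37.5,130)"
```

```text
time: 7.02
tool_pos: [473.0, 228.8, 69.2]
tcp_rot: [-3.142, -0.0, 2.745]
contact_force: [1.1, -0.0, 1.7]
grip_width: 0.3
finger_force: 0.8
tool [473.  228.8  69.2] [-3.142 -0.     2.745] shift mm [ -86.5 -252.6  -60.8] F [ 1.1 -0.   1.7] t 7.025 w 0.3
```

```bash
python3 -m creep '[{"hand":0,"tx":0,"ty":0,"tz":-0.01,"spin":0},{"hand":0,"tx":0,"ty":0,"tz":-0.05,"spin":0},{"hand":0,"tx":-0.0165,"ty":-0.0476,"tz":0,"spin":0},{"hand":0,"tx":-0.0175,"ty":-0.051,"tz":0,"spin":0},{"hand":0,"tx":-0.0175,"ty":-0.051,"tz":0,"spin":0}]'
python3 -m creep '[{"hand":0,"tx":-0.0175,"ty":-0.052,"tz":0,"spin":0},{"hand":0,"tx":-0.0175,"ty":-0.051,"tz":0,"spin":0},{"hand":0,"tx":0,"ty":0,"tz":0,"spin":0},{"hand":0,"tx":0,"ty":0,"tz":0,"spin":0}]'
python3 - <<'E'
from h import *
import cv2
to(455.2,-37.5,81)
s=cams.capture("side")
b=cv2.resize(s["color"][175:325,260:460],None,fx=4,fy=4)[:,:,::-1]; cv2.imwrite("pics/s3.png",b)
E
```

```text
time: 7.65
tool_pos: [462.2, 69.7, 129.8]
tcp_rot: [3.142, -0.0, 2.746]
contact_force: [0.5, 0.2, 0.7]
grip_width: 0.5
finger_force: 0.0
time: 8.15
tool_pos: [455.1, -37.2, 129.4]
tcp_rot: [3.141, -0.001, 2.744]
contact_force: [0.3, 0.6, 0.2]
grip_width: 0.5
finger_force: 0.0
tool [455.1 -37.2 129.4] [ 3.141e+00 -1.000e-03  2.744e+00] shift mm [-0.3 -0.3 48.4] F [0.3 0.6 0.2] t 8.15 w 0.5
```

View pics/s3.png

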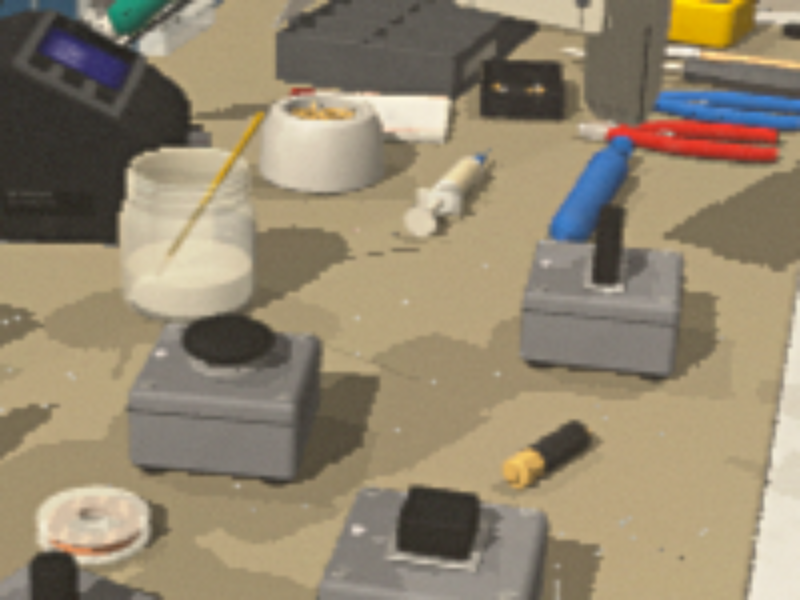

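The square cap at crop (440,500) is clearly down, and the fingertip at (623,118) is above the bar button at (610,210). Pressing the bar.

```bash
python3 -m creep '[{"hand":0,"tx":0,"ty":0,"tz":0.02,"spin":0},{"hand":0,"tx":0,"ty":0,"tz":0.02,"spin":0},{"hand":0,"tx":0,"ty":0,"tz":0.005,"spin":0},{"hand":0,"tx":0,"ty":0,"tz":0.003,"spin":0},{"hand":0,"tx":0,"ty":0,"tz":0,"spin":0}]'
python3 -m creep '[{"hand":0,"tx":0,"ty":0,"tz":0.002,"spin":0},{"hand":0,"tx":0,"ty":0,"tz":0.002,"spin":0},{"hand":0,"tx":0,"ty":0,"tz":0.002,"spin":0},{"hand":0,"tx":0,"ty":0,"tz":0,"spin":0}]'
```

```text
time: 8.82
tool_pos: [455.6, -37.2, 81.6]
tcp_rot: [3.141, 0.001, 2.746]
contact_force: [0.4, 0.2, 0.2]
grip_width: -0.0
finger_force: 0.0
time: 9.32
tool_pos: [455.7, -37.6, 75.3]
tcp_rot: [3.141, 0.001, 2.745]
contact_force: [1.2, 0.6, 2.3]
grip_width: 0.6
finger_force: 0.9
```

```bash
python3 -m creep '[{"hand":0,"tx":0,"ty":0,"tz":0.002,"spin":0},{"hand":0,"tx":0,"ty":0,"tz":0.002,"spin":0},{"hand":0,"tx":0,"ty":0,"tz":0.002,"spin":0},{"hand":0,"tx":0,"ty":0,"tz":0,"spin":0},{"hand":0,"tx":0,"ty":0,"tz":0,"spin":0}]'
python3 -m creep '[{"hand":0,"tx":0,"ty":0,"tz":-0.01,"spin":0},{"hand":0,"tx":0,"ty":0,"tz":-0.05,"spin":0},{"hand":0,"tx":0,"ty":0,"tz":-0.05,"spin":0},{"hand":0,"tx":0,"ty":0,"tz":0,"spin":0},{"hand":0,"tx":0,"ty":0,"tz":0,"spin":0}]'
python3 - <<'E'
from h import *
import cv2
s=cams.capture("side")
b=cv2.resize(s["color"][205:355,235:435],None,fx=4,fy=4)[:,:,::-1]; cv2.imwrite("pics/s4.png",b)
E
```

```text
time: 9.95
tool_pos: [455.2, -37.6, 69.1]
tcp_rot: [-3.142, -0.0, 2.745]
contact_force: [1.3, 0.1, 2.3]
grip_width: 0.5
finger_force: 0.7
time: 10.58
tool_pos: [454.6, -37.4, 178.9]
tcp_rot: [-3.141, -0.001, 2.745]
contact_force: [0.5, 0.5, -0.7]
grip_width: 0.4
finger_force: 0.0
```

View pics/s4.png

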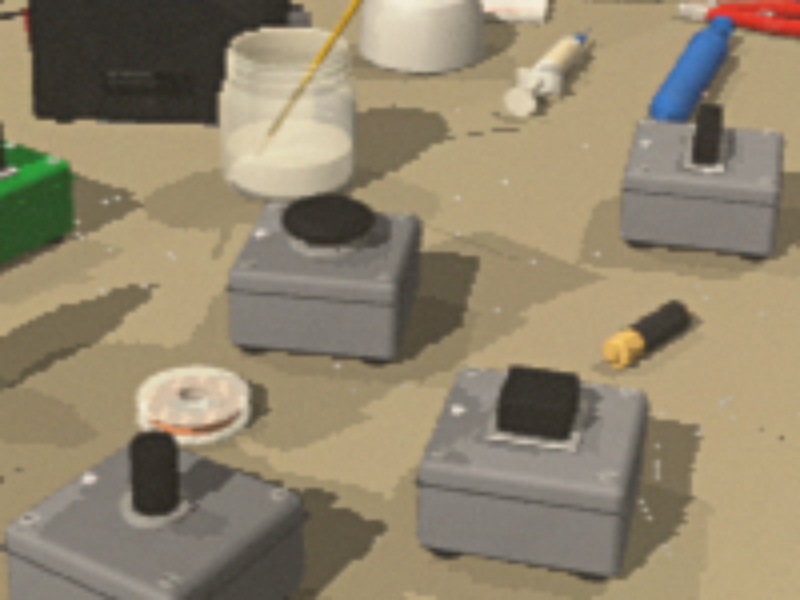

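The mushroom (328,220), square (540,400) and bar (708,130) are all down. The small button (155,470) is still up, and the boxes stand where they were. Handing in.

```bash
python3 -c "
from plant import close_job
print(close_job())"
```

```text
the job is handed in; nothing more can be done
None
```

I pressed the mushroom, square and bar buttons in that order, each roughly 9 mm down, with about 2.5 N or less read at the tool. The last picture shows all three down, the small button up and the boxes in place; the job is handed in, but no verdict came back.

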